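# Calibrate the counter scale and lift its check weight off with the weight tongs

### The job

The brass check weight is already standing on the pan of the counter scale: press the scale's round calibration key fully down and let it spring back, leaving the weight standing where it is. Then pick up the spring tongs, close their jaws on the weight (never touch it with your own fingers, grease spoils it) and lift it at least 5 cm clear of the pan so that the scale can be seen to return to zero. Finish while still holding it up in the closed tongs, and leave the other things on the counter alone.

Things in the scene. Friction and masses are not known exactly. Their poses are not given: they have to be found in the camera images.
- scale: Grey counter scale, 196 (x) by 164 (y) mm, fixed on the counter. Origin under its centre at counter height, x points from the keypad edge (facing the robot) to the pan edge, z up. The keypad deck in front is 33 mm high, with a dark display on the left (+y), the round push key at the right (-y) and between them two flat film keys that do nothing.
- scale_pan (a point): Centre of the top face of the flat round steel pan, 114 mm in diameter, 48 mm above the counter, no rim; 32 mm behind the scale's centre.
- key_top (a point): Centre of the top of the calibration key: a white round cap, 22 mm in diameter, in a black collar at the front right corner of the scale. At rest the top is 42.5 mm above the counter, 9.5 mm above the deck and 7 mm above the collar. It goes straight down.
- cal_key (a joint): Travel of the calibration key in m: 0 at rest, 0.0045 fully down. A spring returns it; it starts to move at about 1.2 N and is fully down at about 4 N.
- weight: Brass check weight of about 100 g with a knob, standing loose on the pan. Origin at the centre of its underside, z is its upright axis. Body 26 mm in diameter from 0 to 18 mm height, neck 10 mm in diameter from 18 to 32 mm, knob 16 mm in diameter from 32 to 39 mm.
- weight_neck (a point): Middle of the weight's neck, 25 mm above its underside: where the tongs' jaws hold best.
- tongs: Steel spring tongs with black grip plates, 185 mm long, 64 g, lying flat: the arms close sideways. Origin midway between the plates (near the centre of mass), at the tongs' underside; x to the jaws, y to the left arm, z up. Arms hinged at x = -85 mm, sprung open. Plates: x -30 to +30 mm, 18 mm high (z 0 to 18), outer faces 53 mm apart at the origin, diverging to the jaws by 0.13 rad each.
- tongs_tip (a point): Point midway between the two jaws, 70 mm ahead of the tongs' origin, 9 mm above their underside. The jaws are 22 mm long, 6 mm high (z 6 to 12 mm of the tongs), with a shallow upright V inside, and stand about 40 mm apart at rest.
- tongs_left (a joint): Closing angle of the left arm, rad; the right arm moves alike. 0 sprung open, about 0.11 shut on the weight's neck, 0.13 shut on nothing; plates then 53, 34 and 31 mm apart over their outer faces. The springs push back on each plate with 3.5 N at first, 6 to 8 N at 45 mm (enough to carry the tongs with open jaws), 12 N when shut.
- weight_50: Bystander: smaller brass weight, 21 mm in diameter, 29 mm high, in its hole in the wooden block right of the scale. Origin at the centre of its underside.
- weight_20: Bystander: smallest brass weight, 16 mm in diameter, 23 mm high, in the same wooden block (46 x 122 x 20 mm). Origin at the centre of its underside.
- spool: Bystander: white thread spool, 27 mm in diameter, 46 mm high, standing left of the scale. Origin at the centre of its underside.
- chalk: Bystander: white tailor's chalk, 36 x 46 x 8 mm, lying on the counter left of the scale. Origin at the centre of its underside.
There are look-alikes about, which are no part of the job. Leave any red look-alike of the weight alone.

How it is judged:
On the way, in this order (a step that is already met when the one before it is completed fails the run):
1. the calibration key is fully down while the weight stands on the pan (value of joint cal_key above 0.0036 m and contact force between weight and scale above 0.3 N and distance of weight from where it was at the start of the episode below 0.01 m), for 0.05 s.
2. the key has sprung back, the weight still standing there (value of joint cal_key below 0.0008 m and contact force between weight and scale above 0.3 N and distance of weight from where it was at the start of the episode below 0.01 m), for 0.1 s.
3. the tongs are picked up by the gripper, the weight still on the pan (contact force between the fingers and tongs above 1 N and height (world z) of tongs above 0.03 m and contact force between weight and scale above 0.3 N), for 0.2 s.
4. the weight is off the pan in the closed tongs (contact force between weight and tongs above 2 N and contact force between weight and scale below 0.05 N and z of weight in the frame of scale_pan above 0.02 m and value of joint tongs_left above 0.05 rad), for 0.2 s.
At the end, for the whole second after the job is handed in: The program ends holding: the gripper grips the tongs, the tongs are closed on the weight with a squeeze (over 2 N), whose underside is at least 45 mm above the pan, at rest and carried by nothing but the tongs; the tongs do not touch the scale and the key is up (z of weight in the frame of scale_pan above 0.045 m and contact force between weight and tongs above 2 N and contact force between each of weight, tongs and scale below 0.05 N and value of joint tongs_left above 0.05 rad and distance between weight and tongs_tip below 0.05 m and contact force between the fingers and tongs above 1 N and height (world z) of tongs above 0.05 m and value of joint cal_key below 0.0008 m and linear speed of weight below 0.03 m/s); the arm keeps its last pose, push and grip.
It fails at once if the gripper or arm touches the weight (contact force between any of the fingers, the arm and weight above 0.3 N).
It fails at once if the weight is dropped below the pan or knocked over (height (world z) of weight below 0.035 m or angle between weight's own z axis and vertical above 0.8 rad).
It fails at once if a bystander is moved by more than 2 cm (distance of any of weight_50, weight_20, spool, chalk from where it was at the start of the episode above 0.02 m).
It also fails if it takes over 58 s, if anything falls off the work surface, if the arm or the gripper's body presses on something with over 40 N, if the wrist force passes 120 N, or if a joint passes its speed limit or range.

### The arm

A 6-joint arm with a two-finger parallel gripper is mounted at the origin on a cart in front of the work surface, level with it; the furniture and walls round the work are solid. World frame = base frame: x ahead of the robot, y to its left, z up, the work surface at z = 0. Lengths are in m, angles in rad, forces in N, time in s.
With the tool pointing down it reaches from about 0.3 to 0.85 m from the base axis. Payload 5.4 kg.
Tool frame: the origin (TCP) lies midway between the tips of the shut fingers; the grasp point (between the pads) lies 19 mm behind it; z points along the fingers, y is the line along which they close (so a half turn about z gives the same grasp; the last joint's range is limited). The gripper opens to 85 mm and grips with 20 to 120 N. Pads are 22 mm wide; open, the fingers measure 114 mm over their backs; the gripper's body (76 mm by 85 mm) begins 54 mm behind the grasp point. The pads swing forward as they close: fully open they stand 13 mm farther back than shut.
Start: joints at [-1.387, 0.158, 1.597, -0, 1.386, -0.21], TCP at [0.221, -0.531, 0.231] pointing down, gripper open.
Joint ranges: [-2.91, 2.91], [-0.94, 2.29], [0.18, 2.7], [-1.29, 4.43], [0.17, 2.64], [-3, 3]. Speed limits (rad/s): [2.57, 2.57, 3.14, 3.14, 3.14, 3.14].

### API

Orientations are given as a 3x3 rotation matrix whose columns are the frame's x, y, z axes.
In Python, from bench import arm, vision, spotter gives the robot as it stands. The module is installed in compiled form; this text tells all that it offers.
- The arm moves only by the tool drive_tool, never from a script. Its argument "steps" is a list of rows, each a list of 3 entries, a list of its own where there are three numbers: the opening in per cent of the stroke, from 0 (shut) to 100 (fully open), then the shift along the tool's x, y, z in cm, then the turn about the tool's z in rad. A call has exactly 5 rows; each row is the pose to reach, as a shift and turn from the pose commanded when the call began, along the tool's axes at that moment; what a row does not reach only later rows make up. A row lasts 1/8 s, in which the tool goes at most 62.5 mm and 10.7 degrees, less where a joint would pass 70% of its speed; a pose out of reach is approached as far as the arm can. A call with a gripper value outside its range is refused whole. The fingers move at their own pace and stop on an object; "grip_force" is the grip in N (left out, the last holds). Time passes only in rows, so rows that repeat a pose let the fingers close, or fill a call up. It gives the time, the measured TCP pose, the force, the opening and the grip force at its end, in the units of the state.
- arm.observe(): the state, without advancing time (a new reading comes with each control period).
- vision.capture(name): name is "side" or "top"; returns the picture (420x560x3 uint8, blue, green, red); there is no depth.
- vision.camera_info(name): a dict with "K" (3x3 intrinsics, pixels), "view" (4x4, takes a point from world to camera coordinates). Camera axes: x right, y up, looking along -z (the intrinsics and any distortion apply to the point x, -y, -z); pixel columns grow to the right and rows downward; lengths in m; the calibration is good to about 2 mm. A picture is of the moment at which its call begins. camera_info takes no time and is no camera call.
- arm.job_done(): hands the job in; it is judged then, once.
Trained networks look in the newest picture that a camera, given by its name, has taken for a name from the list of things; names that differ only in an ending like _2 or _b are one class to them, and where a whole thing is asked for, a point or a joint stands for the part that bears it (a point fixed in the world has none). Each returns a list of dicts, best first, with "score" (0 to 1); they miss things now and then, are a little off and sometimes report something else, mostly with a low value. They report only what shows in the picture. A call takes as long as a camera call. They do not tell look-alikes from the thing itself.
- spotter.cut_out(name, camera): "region" (420x560 bool, what is visible of it).
- spotter.pinpoint(name, camera): "xyz" ([x, y, z] in m, in world coordinates, good to about 4 mm: a listed point, or the origin of a listed thing).
The state is a dict: "clock": time; "joint_positions": joint angles; "joint_vel": joint speeds; "joint_torque": joint torques, N m; "position": TCP position; "tool_rot": TCP orientation; "wrist_force": force on the tool from outside, world axes, zero at the start; "ft_torque": the same for the moment, N m; "gripper_width": finger opening in m; "finger_force": force on a finger pad.
Only numpy, scipy, OpenCV 4.12 (cv2) and the standard library are available. Lean on these libraries where they do the work, as an engineer would, in place of code of your own. Each camera call takes 0.05 s, during which the arm holds its last target. There are 200 camera calls.

## Working session

There is one attempt and no reset: what is moved stays moved. The work goes in short steps, Python scripts to look and compute and a tool call to move; the robot and the scene stay as the last step left them, time stands still between calls to the robot, and variables do not carry over. Pictures are saved under pics/ and viewed, at most 10 in all, crops included, and the job is handed in when it is done.

Besides the shell and the picture viewer there is one more tool, called after ">>>" by a JSON object that holds its "name" and its "arguments", one argument or row to a line. drive_tool: Moves the arm, as the interface text tells. Its arguments: {"type":"object","properties":{"steps":{"type":"array","items":{"type":"array"}},"grip_force":{"type":"number"}},"required":["steps"]}

```bash
mkdir -p pics
python3 - <<'E'
from bench import arm, vision, spotter
import cv2,numpy as np
s=arm.observe(); print(s['clock'],s['position'],np.round(s['tool_rot'],3).tolist(),s['gripper_width'])
for c in ['side','top']:
    im=vision.capture(c); cv2.imwrite(f'pics/{c}0.png',im)
    i=vision.camera_info(c); print(c,np.round(i['K'],1).tolist(),np.round(i['view'],3).tolist(),[k for k in i])
    for n in ['scale','scale_pan','key_top','weight','weight_neck','tongs','tongs_tip','weight_50','spool','chalk']:
        print(n,[(np.round(r['xyz'],4).tolist(),round(r['score'],2)) for r in spotter.pinpoint(n,c)[:4]])
print(arm.observe()['clock'])
E
```

```text
0.0 [ 0.22049959 -0.53039065  0.23031559] [[0.923, 0.384, -0.0], [0.384, -0.923, 0.002], [0.0, -0.002, -1.0]] 0.08546798555677383
side [[399.9, 0.0, 274.4], [0.0, 399.9, 203.4], [0.0, 0.0, 1.0]] [[0.989, -0.149, -0.017, -0.51], [0.079, 0.426, 0.901, -0.098], [-0.127, -0.892, 0.433, -0.917], [0.0, 0.0, 0.0, 1.0]] ['K', 'view']
scale [([0.6252, 0.0312, 0.0008], 0.89), ([0.5589, 0.3031, 0.0002], 0.45)]
scale_pan [([0.6593, 0.0303, 0.0442], 0.58)]
key_top [([0.5576, -0.0197, 0.047], 0.37)]
weight [([0.6575, 0.0136, 0.044], 0.7), ([0.6773, -0.2144, 0.0119], 0.6), ([0.6499, -0.1395, 0.0032], 0.6), ([0.6829, -0.2498, 0.0125], 0.55)]
weight_neck [([0.649, -0.1391, 0.0255], 0.5), ([0.6641, 0.0109, 0.0725], 0.46)]
tongs [([0.4641, -0.2973, -0.0001], 0.77), ([0.5601, 0.3034, -0.0025], 0.72), ([0.6585, 0.0252, 0.0466], 0.52)]
tongs_tip [([0.5292, -0.2809, 0.0074], 0.6)]
weight_50 [([0.6575, 0.0136, 0.044], 0.7), ([0.6773, -0.2144, 0.0119], 0.6), ([0.6499, -0.1395, 0.0032], 0.6), ([0.6829, -0.2498, 0.0125], 0.55)]
spool [([0.6534, 0.2975, -0.0029], 0.45), ([0.6258, 0.0316, 0.0012], 0.38)]
chalk [
[... 234 characters left out ...]
([0.628, 0.0364, 0.002], 0.94)]
scale_pan [([0.6574, 0.0287, 0.0513], 0.95)]
key_top [([0.5615, -0.0195, 0.0409], 0.56)]
weight [([0.6837, -0.2509, 0.0096], 0.6), ([0.6663, 0.0106, 0.0455], 0.46), ([0.6488, -0.1381, 0.0021], 0.45), ([0.684, -0.2162, 0.0128], 0.41)]
weight_neck [([0.6658, 0.008, 0.0743], 0.52), ([0.6487, -0.137, 0.0226], 0.52)]
tongs [([0.4601, -0.2997, 0.0022], 0.96)]
tongs_tip [([0.534, -0.2822, 0.0091], 0.97)]
weight_50 [([0.6837, -0.2509, 0.0096], 0.6), ([0.6663, 0.0106, 0.0455], 0.46), ([0.6488, -0.1381, 0.0021], 0.45), ([0.684, -0.2162, 0.0128], 0.41)]
spool [([0.6493, 0.2987, 0.0026], 0.48)]
chalk [([0.5584, 0.3039, 0.0028], 0.66), ([0.684, -0.2183, 0.0085], 0.51)]
1.1
```

View pics/top0.png

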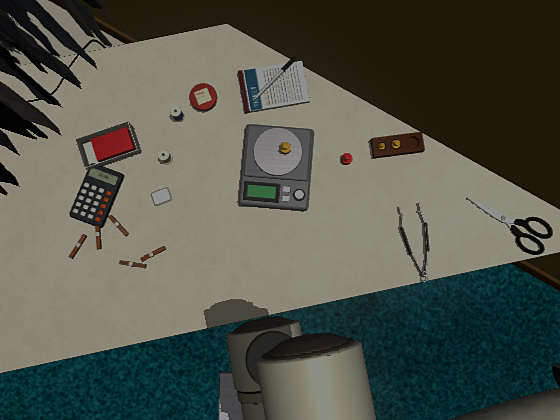

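View pics/side0.png

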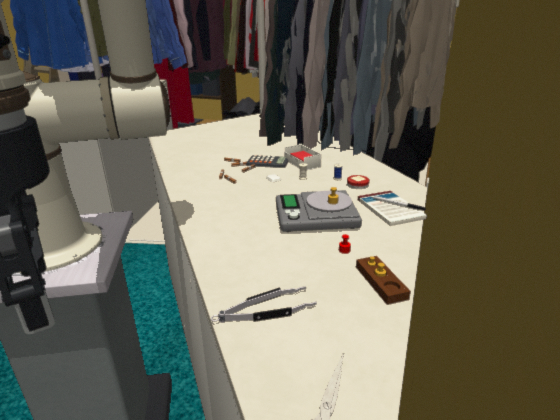

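Top view: the weight is the brass one on the pan at (285,147). The red look-alike at (346,158) and the two in the wooden block at (381,146) and (396,144) are not wanted. The key is at (299,195). The tongs have their jaws at about (400,207)/(418,205) and hinge at (423,278). The scissors at (520,225) are not the tongs.

```bash
cat > h.py <<'E'
import numpy as np,cv2
from bench import arm,vision,spotter
def P(c):
    i=vision.camera_info(c); return np.array(i['K']),np.array(i['view'])
def ray(c,u,v):
    K,V=P(c); d=np.linalg.inv(K)@[u,v,1]; d=d*[1,-1,-1]
    R=V[:3,:3]; return -R.T@V[:3,3], R.T@d
def onz(c,u,v,z):
    o,d=ray(c,u,v); return o+d*(z-o[2])/d[2]
def proj(c,p):
    K,V=P(c); q=V[:3,:3]@np.array(p)+V[:3,3]; q=K@(q*[1,-1,-1]); return q[:2]/q[2]
def tri(a,b):
    A=[];y=[]
    for c,(u,v) in (('top',a),('side',b)):
        o,d=ray(c,u,v); d/=np.linalg.norm(d); M=np.eye(3)-np.outer(d,d); A.append(M); y.append(M@o)
    A=np.vstack(A);y=np.hstack(y); x,r,_,_=np.linalg.lstsq(A,y,rcond=None); return x,np.sqrt(r)
E
python3 - <<'E'
from h import *
t=cv2.imread('pics/top0.png'); s=cv2.imread('pics/side0.png')
r=lambda im,x,y,w,h,k:cv2.resize(im[y:y+h,x:x+w],None,fx=k,fy=k,interpolation=cv2.INTER_CUBIC)
A=r(t,235,120,80,95,5);B=r(t,390,195,50,95,5)
C=r(s,270,180,95,60,4);D=r(s,205,280,120,50,3)
out=np.zeros((560,800,3),np.uint8)
out[:475,:400]=A[:,:400]; out[:475,400:650]=B
cv2.imwrite('pics/crop1.png',out)
out=np.zeros((420,400,3),np.uint8); out[:240,:380]=C; out[250:400,:360]=D
cv2.imwrite('pics/crop2.png',out)
E
```

```text
(no output)
```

View pics/crop1.png

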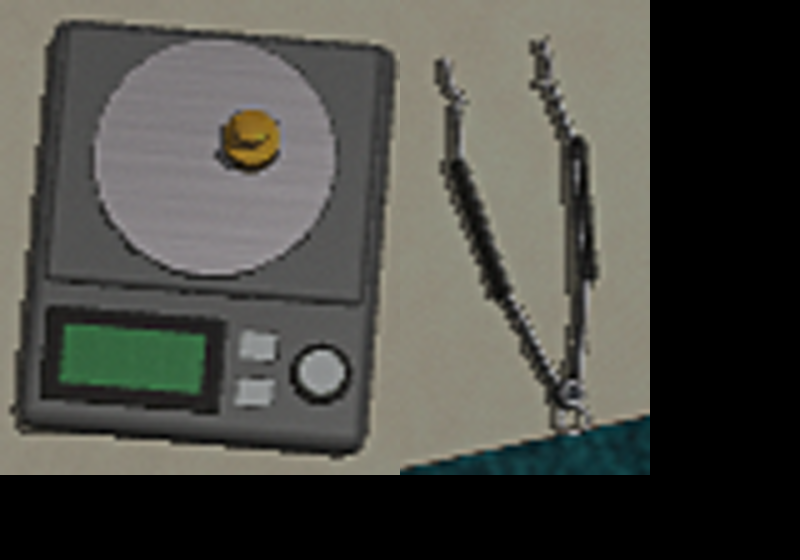

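View pics/crop2.png

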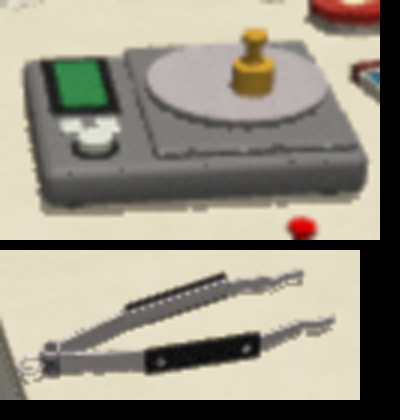

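Crops: key centre top (299.4,194.6) / side (294.3,215); neck side (333.5,194.5); pan centre top (277.9,151.4); tongs hinge top (423.8,275), jaw tips top (398,207)/(418,203). The weight on the pan is brass and plain, so the choice stands.

Run:
```python
from h import *
print('key',tri((299.4,194.6),(294.3,215)),onz('top',299.4,194.6,.0425))
print('neck side at z.073',onz('side',333.5,194.5,.073), 'knobtop top', onz('top',285.8,144.4,.087),'tri',tri((285.8,144.6),(334.2,188.5)))
print('pan',onz('top',277.9,151.4,.048))
print('hinge',tri((423.8,275),(221.7,315)),onz('top',423.8,275,.009))
print('Ltip',tri((398,207.4),(305,289)),onz('top',398,207.4,.009))
print('Rtip',tri((418,203),(316,303.7)),onz('top',418,203,.009))
print('plates',onz('top',405,241,.018),onz('top',426.6,237,.018))
# scale yaw from front edge / sides in crop
q=[onz('top',235+x/5,120+y/5,.033) for x,y in ((42,402),(220,412),(48,308),(226,320))]
d=q[0]-q[1]; print('yaw front',np.arctan2(d[1],d[0])-np.pi/2, )
for n in ['weight','weight_neck','key_top','tongs','tongs_tip','scale_pan']:
  for c in ('top','side'):
    L=spotter.pinpoint(n,c); print(n,c,[np.round(r['xyz'],4).tolist() for r in L if (r['xyz'][1]>-.05)==(n[0]!='t')][:1])
for c in ['top','side']:
  L=spotter.cut_out('weight',c)
  for r in L[:4]:
    v,u=np.nonzero(r['region']); print(c,u.mean(),v.mean(),u.min(),u.max(),v.min(),v.max(),len(u))
for p in ([.665,.0095,.048],[.665,.0095,.087]): print(proj('top',p),proj('side',p))
```

```text
key (array([ 0.56013904, -0.02261322,  0.03891087]), array([0.00092124])) [ 0.55891604 -0.0224025   0.0425    ]
neck side at z.073 [0.66243003 0.00205857 0.073     ] knobtop top [0.66638363 0.00999149 0.087     ] tri (array([0.66613035, 0.01001482, 0.0852427 ]), array([0.0003338]))
pan [0.65956244 0.02788268 0.048     ]
hinge (array([ 0.37699329, -0.3129258 ,  0.01210315]), array([0.00148109])) [ 0.37597107 -0.31379387  0.009     ]
Ltip (array([ 0.535233  , -0.25834241,  0.00454185]), array([0.00011394])) [ 0.53471374 -0.25735546  0.009     ]
Rtip (array([ 0.54521218, -0.30548763,  0.00699702]), array([0.00079815])) [ 0.54549113 -0.30505557  0.009     ]
plates [ 0.45445685 -0.26982561  0.018     ] [ 0.464069   -0.32052536  0.018     ]
yaw front -0.05154490750702001
weight top [[0.6663, 0.0106, 0.0455]]
weight side [[0.6575, 0.0136, 0.044]]
weight_neck top [[0.6658, 0.008, 0.0743]]
weight_neck side [[0.6641, 0.0109, 0.0725]]
key_top top [[0.5615, -0.0195, 0.0409]]
key_top side [[0.5576, -0.0197, 0.047]]
tongs top [[0.4601, -0.2997, 0.0022]]
tongs side [[0.4641, -0.2973, -0.0001]]
tongs_tip top [[0.534, -0.2822, 0.0091]]
tongs_tip side [[0.5292, -0.2809, 0.0074]]
scale_pan top [[0.6574, 0.0287, 0.0513]]
scale_pan side [[0.6593, 0.0303, 0.0442]]
top 395.0845070422535 144.08450704225353 391 399 140 148 71
top 346.5473684210526 158.46315789473684 342 351 153 164 95
side 380.22962962962964 269.5111111111111 375 385 262 276 135
side 344.72685185185185 244.94907407407408 338 351 234 254 216
[285.80492308 149.15718832] [333.18479008 202.39931697]
[286.01560645 144.99954266] [333.93962427 187.93359038]
```

>>> {"name": "drive_tool", "arguments": {
  "steps": [
    [0,[5,-3.4,0],0.1],
    [0,[10,-6.8,0],0.198],
    [0,[15,-10.2,0],0.198],
    [0,[20,-13.6,0],0.198],
    [0,[25,-17,0],0.198]
  ],
  "grip_force": 20
}}

```text
clock: 2.42
position: [0.3871, -0.2764, 0.2316]
tool_rot: [[0.981, 0.194, 0.001], [0.194, -0.981, -0.001], [0.001, 0.001, -1.0]]
wrist_force: [1.2, -0.3, -0.3]
gripper_width: 0.0003
finger_force: 0.0
```

>>> {"name": "drive_tool", "arguments": {
  "steps": [
    [0,[4.4,-4.3,0],0],
    [0,[8.8,-8.6,2],0],
    [0,[13.2,-13,5],0],
    [0,[17.6,-17.4,8],0],
    [0,[21.9,-21.7,12],0]
  ]
}}

```text
clock: 3.05
position: [0.5484, -0.039, 0.1248]
tool_rot: [[0.981, 0.195, 0.002], [0.195, -0.981, -0.001], [0.002, 0.001, -1.0]]
wrist_force: [1.1, 0.3, -0.1]
gripper_width: 0.0001
finger_force: 0.0
```

>>> {"name": "drive_tool", "arguments": {
  "steps": [
    [0,[0,0,2],0],
    [0,[0,0,4],0],
    [0,[0,0,5],0],
    [0,[0,0,5],0],
    [0,[0,0,5],0]
  ]
}}

```text
clock: 3.68
position: [0.5475, -0.041, 0.0758]
tool_rot: [[0.981, 0.194, 0.002], [0.194, -0.981, -0.0], [0.002, 0.001, -1.0]]
wrist_force: [0.4, -0.7, 1.0]
gripper_width: 0.0001
finger_force: 0.0
```

>>> {"name": "drive_tool", "arguments": {
  "steps": [
    [0,[1.5,-1.66,0],0],
    [0,[1.5,-1.66,1],0],
    [0,[1.5,-1.66,2.4],0],
    [0,[1.5,-1.66,2.4],0],
    [0,[1.5,-1.66,2.4],0]
  ]
}}

```text
clock: 4.3
position: [0.558, -0.0217, 0.0506]
tool_rot: [[0.981, 0.194, -0.001], [0.194, -0.981, 0.0], [-0.001, -0.0, -1.0]]
wrist_force: [1.0, -0.7, 0.0]
gripper_width: 0.0001
finger_force: 0.0
```

Run:
```python
from h import *
t=vision.capture('top'); s=vision.capture('side')
r=lambda im,x,y,w,h,k:cv2.resize(im[y:y+h,x:x+w],None,fx=k,fy=k,interpolation=cv2.INTER_CUBIC)
cv2.imwrite('pics/k.png',np.hstack([r(t,230,120,90,100,4),r(s,250,160,110,100,4)]))
print(arm.observe()['position'],arm.observe()['wrist_force'])
```

```text
[ 0.55853533 -0.02169173  0.05117579] [ 0.16243958  0.51308701 -0.38411426]
```

View pics/k.png

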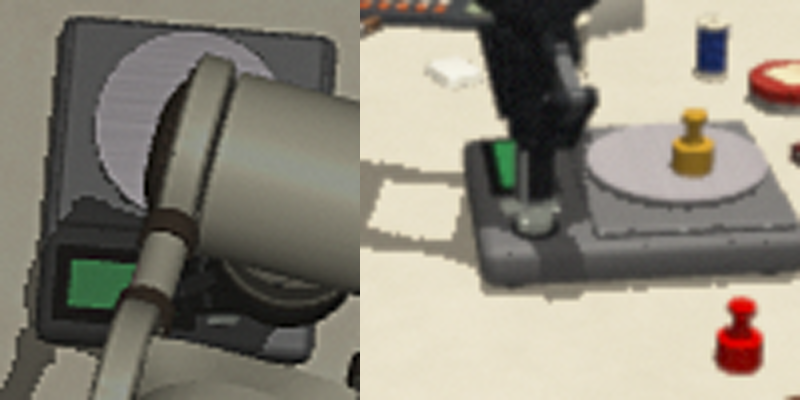

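The side crop shows the shut fingers right over the white key at about (535,215), with the weight standing clear at (690,145).

>>> {"name": "drive_tool", "arguments": {
  "steps": [
    [0,[0,0,0.6],0],
    [0,[0,0,1.0],0],
    [0,[0,0,1.2],0],
    [0,[0,0,1.3],0],
    [0,[0,0,1.35],0]
  ]
}}

```text
clock: 5.03
position: [0.5584, -0.0214, 0.0379]
tool_rot: [[0.981, 0.195, -0.0], [0.195, -0.981, -0.0], [-0.0, 0.0, -1.0]]
wrist_force: [-2.9, -0.2, 9.2]
gripper_width: -0.0002
finger_force: 4.4
```

>>> {"name": "drive_tool", "arguments": {
  "steps": [
    [0,[0,0,0.05],0],
    [0,[0,0,0.05],0],
    [0,[0,0,0],0],
    [0,[0,0,-1],0],
    [0,[0,0,-3],0]
  ]
}}

```text
clock: 5.65
position: [0.5573, -0.021, 0.0669]
tool_rot: [[0.981, 0.195, -0.002], [0.195, -0.981, 0.001], [-0.002, -0.001, -1.0]]
wrist_force: [0.0, -0.5, 0.3]
gripper_width: 0.0001
finger_force: 0.0
```

>>> {"name": "drive_tool", "arguments": {
  "steps": [
    [0,[0,0,-5],0],
    [0,[-3.5,6.1,-6],0],
    [90,[-7,12.2,-6],0],
    [90,[-10.6,18.3,-6],0],
    [90,[-14.4,25.1,-4],0]
  ]
}}

```text
clock: 6.28
position: [0.4786, -0.2588, 0.1166]
tool_rot: [[0.981, 0.195, 0.002], [0.195, -0.981, -0.002], [0.002, 0.002, -1.0]]
wrist_force: [1.3, 0.8, 1.2]
gripper_width: 0.0548
finger_force: 0.0
```

>>> {"name": "drive_tool", "arguments": {
  "steps": [
    [90,[0,0,0],0],
    [90,[0,0,0],0],
    [90,[0,0,0],0],
    [90,[0,0,0],0],
    [90,[0,0,0],0]
  ]
}}

```text
clock: 6.9
position: [0.4791, -0.2558, 0.1155]
tool_rot: [[0.981, 0.196, 0.0], [0.196, -0.981, -0.0], [0.0, 0.0, -1.0]]
wrist_force: [0.4, -0.9, -1.0]
gripper_width: 0.0766
finger_force: 0.0
```

>>> {"name": "drive_tool", "arguments": {
  "steps": [
    [90,[-2.1,3.7,0],0],
    [90,[-2.1,3.7,3],0],
    [90,[-2.1,3.7,6],0],
    [90,[-2.1,3.7,8],0],
    [90,[-2.1,3.7,8.5],0]
  ]
}}

```text
clock: 7.52
position: [0.4646, -0.2958, 0.0289]
tool_rot: [[0.981, 0.195, -0.002], [0.195, -0.981, 0.002], [-0.002, -0.002, -1.0]]
wrist_force: [0.2, -0.4, 0.2]
gripper_width: 0.0772
finger_force: 0.0
```

Run:
```python
from h import *
t=vision.capture('top'); s=vision.capture('side')
r=lambda im,x,y,w,h,k:cv2.resize(im[y:y+h,x:x+w],None,fx=k,fy=k,interpolation=cv2.INTER_CUBIC)
cv2.imwrite('pics/g.png',np.hstack([r(t,370,180,80,110,4),r(s,200,230,120,110,4)]))
print(arm.observe()['position'],arm.observe()['wrist_force'])
for n in('tongs','tongs_tip'):
  for c in('top','side'): print(n,c,[np.round(q['xyz'],4).tolist() for q in spotter.pinpoint(n,c)][:2])
```

```text
[ 0.46540646 -0.29662633  0.03024801] [-0.05155499 -0.33224688 -0.2953046 ]
tongs top [[0.461, -0.2988, 0.0016]]
tongs side [[0.4628, -0.2974, 0.0012]]
tongs_tip top [[0.5308, -0.2836, 0.0095]]
tongs_tip side [[0.5296, -0.281, 0.0062]]
```

View pics/g.png

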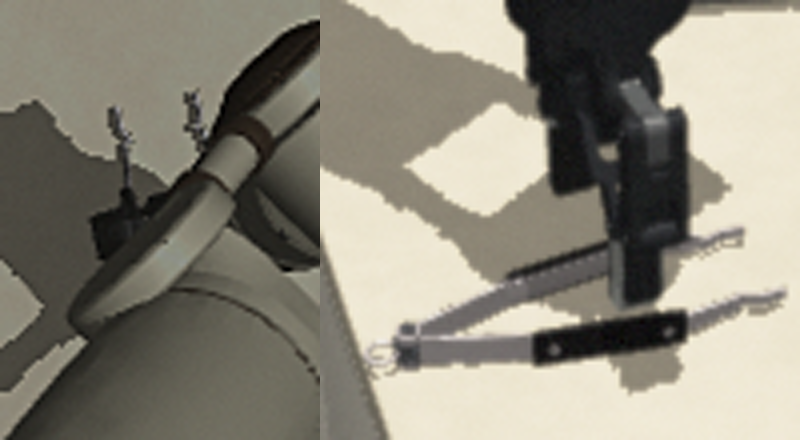

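The side crop shows the open gripper over the plates, with the near finger at (637,300) just outside the right plate. The top crop shows the far finger outside the left plate at (100,225).

>>> {"name": "drive_tool", "arguments": {
  "steps": [
    [90,[0,0,1.5],0],
    [90,[0,0,2.6],0],
    [90,[0,0,3.0],0],
    [80,[0,0,3.0],0],
    [70,[0,0,3.0],0]
  ]
}}

```text
clock: 8.45
position: [0.4656, -0.2971, 0.0006]
tool_rot: [[0.981, 0.195, 0.0], [0.195, -0.981, -0.0], [0.0, 0.0, -1.0]]
wrist_force: [-0.5, -0.5, 0.9]
gripper_width: 0.06
finger_force: 0.0
```

>>> {"name": "drive_tool", "arguments": {
  "steps": [
    [60,[0,0,0],0],
    [56,[0,0,0],0],
    [53,[0,0,0],0],
    [53,[0,0,0],0],
    [53,[0,0,0],0]
  ]
}}

```text
clock: 9.07
position: [0.4665, -0.298, 0.0022]
tool_rot: [[0.981, 0.195, 0.002], [0.195, -0.981, -0.002], [0.002, 0.003, -1.0]]
wrist_force: [-1.0, 0.2, 7.0]
gripper_width: 0.0456
finger_force: 9.1
```

>>> {"name": "drive_tool", "arguments": {
  "steps": [
    [53,[0,0,-0.5],0],
    [53,[0,0,-2],0],
    [53,[0,0,-4],0],
    [53,[0,0,-7],0],
    [53,[0,0,-9],0]
  ]
}}

```text
clock: 9.7
position: [0.4659, -0.2974, 0.0927]
tool_rot: [[0.981, 0.195, 0.002], [0.195, -0.981, -0.002], [0.001, 0.002, -1.0]]
wrist_force: [0.0, -0.1, -0.6]
gripper_width: 0.0451
finger_force: 6.5
```

>>> {"name": "drive_tool", "arguments": {
  "steps": [
    [53,[0,0,-1],0],
    [53,[0,0,-1],0],
    [53,[0,0,-1],0],
    [53,[0,0,-1],0],
    [53,[0,0,-1],0]
  ]
}}

```text
clock: 10.32
position: [0.4651, -0.2966, 0.0997]
tool_rot: [[0.981, 0.194, -0.001], [0.194, -0.981, 0.001], [-0.001, -0.001, -1.0]]
wrist_force: [0.6, -0.3, -0.9]
gripper_width: 0.0453
finger_force: 6.5
```

Run:
```python
from h import *
t=vision.capture('top'); s=vision.capture('side')
r=lambda im,x,y,w,h,k:cv2.resize(im[y:y+h,x:x+w],None,fx=k,fy=k,interpolation=cv2.INTER_CUBIC)
cv2.imwrite('pics/l.png',np.hstack([r(t,370,170,80,110,4),r(s,200,190,120,110,4)]))
o=arm.observe();print(o['position'],o['wrist_force'],o['gripper_width'],o['finger_force'])
for n in('tongs','tongs_tip'):
  for c in('top','side'): print(n,c,[(np.round(q['xyz'],4).tolist(),round(q['score'],2)) for q in spotter.pinpoint(n,c)][:2])
```

```text
[ 0.46525825 -0.29679595  0.09999835] [ 0.06979767  0.04148483 -1.10392196] 0.045211216172849227 6.522749954019673
tongs top [([0.4592, -0.2995, 0.0979], 0.51)]
tongs side [([0.4612, -0.295, 0.0967], 0.85), ([0.6528, 0.2948, -0.0013], 0.45)]
tongs_tip top [([0.5327, -0.285, 0.1079], 0.45)]
tongs_tip side [([0.5246, -0.2847, 0.1053], 0.71)]
```

View pics/l.png

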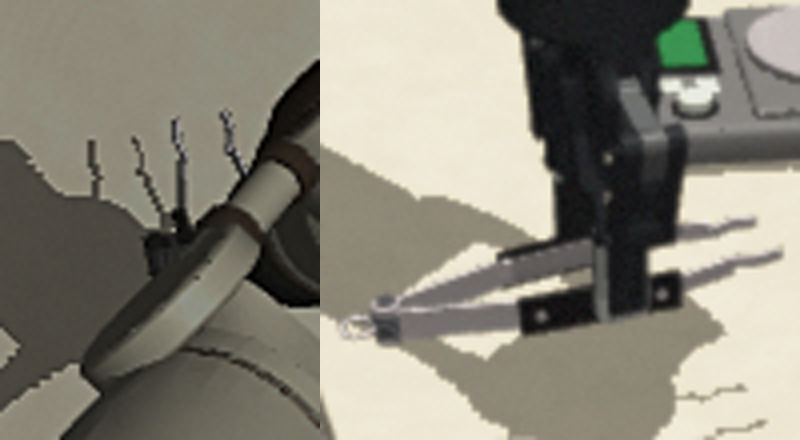

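The tongs hang level in the gripper. Jaw ends are at (414,200) and (426.5,198) in the top picture and (308.8,245) and (315,253.3) in the side picture.

Run:
```python
from h import *
for a,b in (((414,200),(308.75,245)),((426.5,198),(315,253.25))): print(tri(a,b))
print(onz('top',414,200,.109),onz('top',426.5,198,.109))
```

```text
(array([ 0.53761922, -0.27041453,  0.10841329]), array([0.00030327]))
(array([ 0.54212468, -0.29787323,  0.1083609 ]), array([0.00039458]))
[ 0.53774684 -0.27030179  0.109     ] [ 0.54230653 -0.29774694  0.109     ]
```

>>> {"name": "drive_tool", "arguments": {
  "steps": [
    [53,[1,-2,-1],0],
    [53,[3,-6,-2],0],
    [53,[5,-10,-2],0],
    [53,[7,-14,-2],0],
    [53,[9,-18,-2],0]
  ]
}}

```text
clock: 11.25
position: [0.5191, -0.1003, 0.1211]
tool_rot: [[0.981, 0.195, 0.001], [0.195, -0.981, 0.0], [0.001, 0.0, -1.0]]
wrist_force: [-0.2, 1.2, -0.3]
gripper_width: 0.0453
finger_force: 6.5
```

>>> {"name": "drive_tool", "arguments": {
  "steps": [
    [53,[2,-4,0],0],
    [53,[3.5,-7,0],0],
    [53,[4.1,-8.2,0],0],
    [53,[4.1,-8.2,0],0],
    [53,[4.1,-8.2,0],0]
  ]
}}

```text
clock: 11.88
position: [0.5427, -0.0152, 0.1204]
tool_rot: [[0.981, 0.194, -0.0], [0.194, -0.981, -0.0], [-0.0, 0.0, -1.0]]
wrist_force: [0.4, -0.0, -0.6]
gripper_width: 0.0455
finger_force: 6.5
```

>>> {"name": "drive_tool", "arguments": {
  "steps": [
    [53,[0,-0.1,1.5],0],
    [53,[0,-0.1,3],0],
    [53,[0,-0.1,4.5],0],
    [53,[0,-0.1,5.4],0],
    [53,[0,-0.1,5.6],0]
  ]
}}

```text
clock: 12.5
position: [0.5421, -0.0133, 0.0633]
tool_rot: [[0.981, 0.195, -0.002], [0.195, -0.981, 0.0], [-0.002, -0.001, -1.0]]
wrist_force: [-0.2, -0.6, -0.8]
gripper_width: 0.0451
finger_force: 6.5
```

Run:
```python
from h import *
t=vision.capture('top'); s=vision.capture('side')
r=lambda im,x,y,w,h,k:cv2.resize(im[y:y+h,x:x+w],None,fx=k,fy=k,interpolation=cv2.INTER_CUBIC)
cv2.imwrite('pics/a.png',np.hstack([r(t,250,120,60,75,6),r(s,290,165,70,75,6)]))
o=arm.observe();print(o['position'],o['wrist_force'],o['gripper_width'],o['finger_force'])
for n in('tongs','tongs_tip','weight_neck','weight'):
  for c in('top','side'): print(n,c,[(np.round(q['xyz'],4).tolist(),round(q['score'],2)) for q in spotter.pinpoint(n,c)][:2])
```

```text
[ 0.54280429 -0.01345732  0.06426486] [ 0.39706076 -0.3561517  -0.4626707 ] 0.04518118881460042 6.522600204334594
tongs top [([0.5398, -0.0156, 0.0607], 0.64), ([0.559, 0.3021, 0.0001], 0.34)]
tongs side [([0.5392, -0.0138, 0.0629], 0.81)]
tongs_tip top []
tongs_tip side [([0.6045, 0.0005, 0.0694], 0.65)]
weight_neck top [([0.6466, -0.1377, 0.021], 0.64), ([0.6668, 0.0111, 0.0767], 0.36)]
weight_neck side [([0.648, -0.1366, 0.0278], 0.69), ([0.6627, 0.0116, 0.0721], 0.64)]
weight top [([0.6503, -0.1366, 0.0025], 0.69), ([0.6833, -0.2184, 0.012], 0.61)]
weight side [([0.6544, -0.136, 0.0017], 0.6), ([0.6615, 0.0109, 0.047], 0.59)]
```

View pics/a.png

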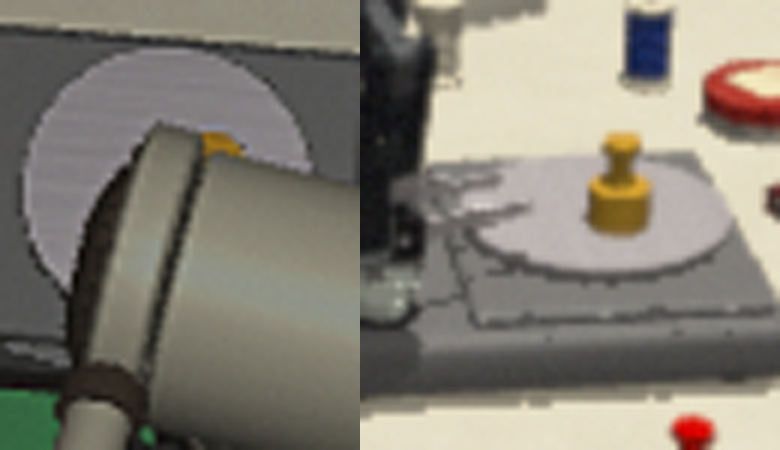

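The side crop shows the jaw ends at (500,175) and (528,205), in front of the weight's neck at (621,168).

Run:
```python
from h import *
o=np.array([.5428,-.0135,.0643]);X=np.array([.981,.195,0]);Y=np.array([.195,-.981,0])
for y in(-.013,.013):
  p=o+.0755*X+y*Y+[0,0,.0085]; print(p,proj('side',p))
print('seen',(313.3,194.2),(318,199.2))
for p in ([.665,.0095,.066],[.665,.0095,.073],[.665,.0095,.080],[.665,.0095,.087]): print(proj('side',p))
for z in (.07,.0728,.075): print(z,onz('side',313.3,194.2,z),onz('side',318,199.2,z))
```

```text
[0.6143305 0.0139755 0.0728   ] [313.01797925 194.09612647]
[ 0.6194005 -0.0115305  0.0728   ] [317.60248012 198.26901411]
seen (313.3, 194.2) (318, 199.2)
[333.52994581 195.78471401]
[333.66565881 193.18389498]
[333.80221567 190.5669042 ]
[333.93962427 187.93359038]
0.07 [0.61638103 0.01925112 0.07      ] [ 0.62059523 -0.01100017  0.07      ]
0.0728 [0.61486096 0.01325076 0.0728    ] [ 0.61904617 -0.01679239  0.0728    ]
0.075 [0.61366662 0.00853619 0.075     ] [ 0.61782904 -0.02134342  0.075     ]
```

>>> {"name": "drive_tool", "arguments": {
  "steps": [
    [53,[1.5,0,0],0],
    [53,[3,0,0],0],
    [53,[4.5,0,0],0],
    [53,[5.6,0,0],0],
    [53,[6.0,0,0],0]
  ]
}}

```text
clock: 13.62
position: [0.602, -0.0017, 0.0644]
tool_rot: [[0.981, 0.195, 0.0], [0.195, -0.981, -0.0], [0.0, 0.0, -1.0]]
wrist_force: [0.0, -0.6, -1.5]
gripper_width: 0.0457
finger_force: 6.5
```

Run:
```python
from h import *
t=vision.capture('top'); s=vision.capture('side')
r=lambda im,x,y,w,h,k:cv2.resize(im[y:y+h,x:x+w],None,fx=k,fy=k,interpolation=cv2.INTER_CUBIC)
cv2.imwrite('pics/b.png',r(s,290,160,80,60,8))
o=arm.observe();print(o['position'],o['wrist_force'],o['gripper_width'],o['finger_force'])
```

```text
[ 0.60164718 -0.00176373  0.06426724] [-0.72767192  0.55031646 -1.07659987] 0.0450996032085289 6.52051757380832
```

View pics/b.png

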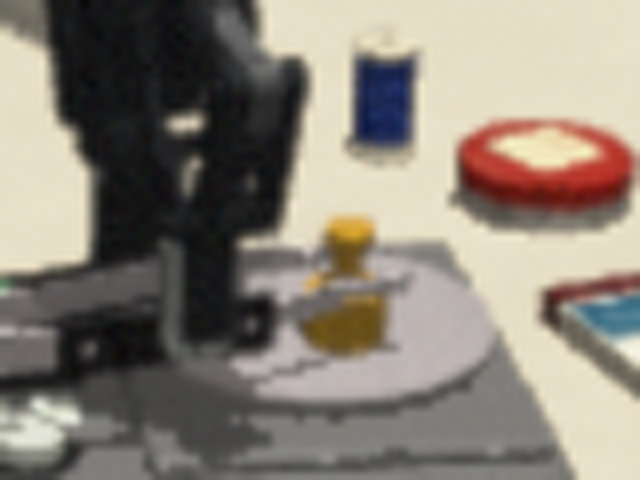

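The side crop shows the jaws straddling the neck at about (345,280), with the weight upright.

>>> {"name": "drive_tool", "arguments": {
  "steps": [
    [50,[0,0,-0.05],0],
    [46,[0,0,-0.1],0],
    [42,[0,0,-0.1],0],
    [38,[0,0,-0.1],0],
    [30,[0,0,-0.1],0]
  ],
  "grip_force": 50
}}

```text
clock: 14.35
position: [0.6017, -0.0016, 0.0656]
tool_rot: [[0.981, 0.195, 0.0], [0.195, -0.981, 0.0], [0.0, -0.0, -1.0]]
wrist_force: [-0.2, 1.4, 0.8]
gripper_width: 0.0326
finger_force: 49.4
```

>>> {"name": "drive_tool", "arguments": {
  "steps": [
    [25,[0,0,0],0],
    [25,[0,0,0],0],
    [25,[0,0,0],0],
    [25,[0,0,0],0],
    [25,[0,0,0],0]
  ]
}}

```text
clock: 14.98
position: [0.6016, -0.0017, 0.0654]
tool_rot: [[0.981, 0.195, 0.0], [0.195, -0.981, 0.0], [0.0, -0.0, -1.0]]
wrist_force: [-0.9, 2.1, 2.1]
gripper_width: 0.0329
finger_force: 49.4
```

>>> {"name": "drive_tool", "arguments": {
  "steps": [
    [25,[0,0,-0.5],0],
    [25,[0,0,-1.5],0],
    [25,[0,0,-3],0],
    [25,[0,0,-4.5],0],
    [25,[0,0,-6],0]
  ]
}}

```text
clock: 15.6
position: [0.6019, -0.0019, 0.1269]
tool_rot: [[0.981, 0.194, 0.001], [0.194, -0.981, -0.0], [0.001, 0.0, -1.0]]
wrist_force: [0.3, -0.1, -1.0]
gripper_width: 0.0327
finger_force: 49.7
```

>>> {"name": "drive_tool", "arguments": {
  "steps": [
    [25,[0,0,-1],0],
    [25,[0,0,-1.8],0],
    [25,[0,0,-2],0],
    [25,[0,0,-2],0],
    [25,[0,0,-2],0]
  ]
}}

```text
clock: 16.23
position: [0.6011, -0.0017, 0.1447]
tool_rot: [[0.981, 0.195, -0.001], [0.195, -0.981, 0.0], [-0.001, -0.0, -1.0]]
wrist_force: [-0.3, -0.1, -1.6]
gripper_width: 0.0325
finger_force: 49.7
```

Run:
```python
from h import *
s=vision.capture('side')
cv2.imwrite('pics/e.png',cv2.resize(s[110:240,230:400],None,fx=4,fy=4,interpolation=cv2.INTER_CUBIC))
o=arm.observe();print(o['position'],o['wrist_force'],o['gripper_width'],o['finger_force'],o['clock'])
for n in('weight','tongs_tip'): print(n,[(np.round(q['xyz'],4).tolist(),round(q['score'],2)) for q in spotter.pinpoint(n,'side')][:5])
```

```text
[ 0.60119842 -0.00169677  0.14471212] [ 0.54720604  0.64058204 -1.37746981] 0.032746391421831146 49.681769013404846 16.275
weight [([0.6779, -0.2196, 0.0113], 0.61), ([0.6604, 0.0129, 0.1278], 0.54), ([0.6533, -0.1401, 0.0017], 0.49), ([0.6852, -0.2508, 0.0124], 0.47)]
tongs_tip [([0.6612, 0.013, 0.1491], 0.92)]
```

View pics/e.png

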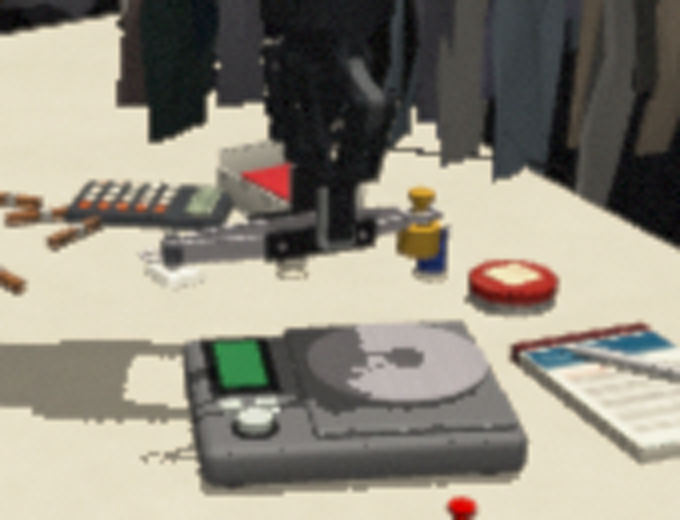

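The side crop shows the weight held upright in the closed tongs at (418,225), about 8 cm above the empty pan. The key is up at (255,418).

```bash
python3 -c "
from bench import arm
print(arm.job_done())"
```

```text
the job is handed in; nothing more can be done
None
```

I pressed the calibration key fully down and let it spring back, then lifted the weight about 8 cm above the pan in the closed tongs. The job is handed in still holding it there; no verdict came back.

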